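Put the core-testing jig's parts back into their kit tray

ROBOT

A 6-joint arm with a two-finger parallel gripper is mounted at the origin on the work surface. World frame = base frame: x ahead of the robot, y to its left, z up, the work surface at z = 0. Lengths are in mm, angles in rad, forces in N, time in s.
With the tool pointing down it reaches from about 400 to 825 mm from the base axis. Payload 7 kg.
Tool frame: the origin (TCP) lies between the finger pads; the fingertips stand 11 mm ahead of it and the grasp point (between the pads) lies 8 mm behind it; y points along the fingers, z is the direction in which the jaws open and shut, and the axes are right-handed (so a half turn about y gives the same grasp; the last joint's range is limited). The gripper opens to 85 mm and grips with 20 to 120 N. Pads are 22 mm wide; open, the fingers measure 114 mm over their backs; the gripper's body (76 mm by 85 mm) begins 54 mm behind the grasp point. The pads swing forward as they close: fully open they stand 13 mm farther back than shut.
Start: joints at [-0.92, 0.359, 0.012, 0, -1.224, -0.288], TCP at [239.526, -631.049, 242.302] pointing down, gripper open.
Joint ranges: [-3.07, 3.07], [-1.43, 2.12], [-1.02, 1.25], [-3.03, 1.67], [-3.05, -0], [-3.03, 3.03]. Speed limits (rad/s): [2.39, 2.39, 3.01, 3.14, 3.14, 3.14].

INTERFACE

Orientations are given as a 3x3 rotation matrix whose columns are the frame's x, y, z axes.
In Python, from rig import state, snapshot, calibration, job_done gives the robot as it stands.
- The arm moves only by the shell command python3 -m inch 'ROWS' [OPENING] [FORCE]. ROWS is JSON, a list that holds one entry, the list of rows, each a list of 4 numbers: the shift along the tool's x, y, z in m, then the turn about the tool's y in rad. A call has exactly 8 rows; each row shifts and turns the pose as measured when the row begins, along the tool's axes as they then stand; what a row does not reach is not made up. A row lasts 1/12 s, in which the tool goes at most 41.7 mm and 7.16 degrees, less where a joint would pass 70% of its speed; a pose out of reach is approached as far as the arm can. A call with a gripper value outside its range is refused whole. OPENING is the finger opening in m, from 0 to 0.0854, set as the call begins (- or left out, the last holds). The fingers move at their own pace and stop on an object; FORCE is the grip in N (left out, the last holds). Time passes only in rows, so rows that do not move let the fingers close, or fill a call up. It gives the time, the measured TCP pose, the force and the opening at its end, in the units of the state.
- state(): the state, without advancing time (a new reading comes with each control period).
- snapshot(name): name is "scene" or "top" or "wrist"; returns (picture, depth): 384x512x3 uint8, blue, green, red; 384x512 float32, mm along the optical axis (not along the pixel's ray), 0 where there is no reading.
- calibration(name): a dict with "vertical_fov" (degrees; the focal length in pixels is half the picture's height over the tangent of half this angle, whatever the lens; pixels are square), "cx", "cy" (the principal point, pixels), "camera_from_world" (4x4, takes a point from world to camera coordinates). Camera axes: x right, y down, z forward; pixel columns grow to the right and rows downward; lengths in mm; the calibration is good to about 2 mm. A picture is of the moment at which its call begins: read the wrist's pose just before it. calibration takes no time and is no camera call; for the wrist camera it gives the pose at the moment of the call.
- job_done(): hands the job in, once; it reports no verdict.
The state is a dict: "clock": time; "joints": joint angles; "joint_vel": joint speeds; "tau": joint torques, N m; "eef_pos": TCP position; "tcp_rot": TCP orientation; "ft_force": force on the tool from outside, world axes, zero at the start; "ft_torque": the same for the moment, N m; "finger_gap": finger opening in mm.
Only numpy, scipy, OpenCV 4.12 (cv2) and the standard library are available. Lean on these libraries where they do the work, as an engineer would, in place of code of your own. Each camera call takes 0.05 s, during which the arm holds its last target. There are 200 camera calls.

TASK

The jig for 100 mm asphalt cores has been taken apart for cleaning: put its four blue-marked parts (loading strip, displacement transducer, roller wheel, clamp screw) back into the blue kit tray, each seated in the pocket made for it, set down rather than dropped, the strip nose up and the screw standing on its head. Leave the orange-marked strip and screw of the larger jig where they lie.

Things in the scene. Friction and masses are not known exactly. Their poses are not given: they have to be found in the camera images.
- strip: Loading strip of the 100 mm jig, marked with a BLUE painted band near one end: a T-shaped bar 80 mm long (along x), grey flange 22 mm wide (y) and 8 mm thick below, bare steel nose 12.7 mm wide and 16 mm tall on top of it (24 mm in all), 0.23 kg. Lies nose up; grip the nose, to keep the fingers out of the pocket. Loose; origin: centre of its underside.
- transducer: Displacement transducer of the 100 mm jig, BLUE band round its block: grey square clamp block 40 (x) x 26 (y) x 26 mm high at the middle, white barrel 18 mm across through it along x, black knurled cap 24 mm in diameter at the -x end, thin steel plunger at the +x end, 100 mm long in all, axis 13 mm up, 0.12 kg. Rests on the block; grip the block across y. Loose; origin: centre of its underside.
- wheel: Black roller wheel of the 100 mm jig lying flat, BLUE ring on its top face and a small steel hub: disc 40 mm in diameter, 22 mm high, 0.06 kg. Loose; origin: centre of its underside.
- screw: Knurled clamp screw of the 100 mm jig, standing on its head, shank up, top of the head and shank tip painted BLUE: black head 28 mm in diameter and 14 mm high, steel shank 10 mm in diameter rising 36 mm above it (50 mm in all), 0.05 kg; grip the shank. Loose; origin: centre of its underside.
- big_strip: Look-alike, to be left alone: loading strip of the 150 mm jig, ORANGE band; same T shape but 104 mm long, flange 30 x 10 mm, nose 19 x 18 mm. Loose; origin: centre of its underside.
- big_screw: Look-alike, to be left alone: clamp screw of the 150 mm jig, painted ORANGE; standing on its head, head 38 mm in diameter and 17 mm high, shank 12 mm in diameter, 57 mm high in all. Loose; origin: centre of its underside.
- strip_insert: Fixed dark insert, 136 (x) x 69 (y) x 12 mm, one of four side by side, in any order, in a blue tray (rim 18 mm above the bench). Origin: centre of its underside, 4 mm above the bench; x along its length. Place of the loading strip: a central pocket 100 (x) x 38 (y) mm, 8 mm deep, floor 4 mm above the origin, with an outline of its part. The strip lies in it nose up, either way round.
- transducer_insert: Fixed dark insert, 136 (x) x 69 (y) x 12 mm, one of four side by side, in any order, in a blue tray (rim 18 mm above the bench). Origin: centre of its underside, 4 mm above the bench; x along its length. Place of the transducer: a central pocket 120 (x) x 44 (y) mm, 8 mm deep, floor 4 mm above the origin, with an outline of its part. It lies on its block, either way round.
- wheel_insert: Fixed dark insert, 136 (x) x 69 (y) x 12 mm, one of four side by side, in any order, in a blue tray (rim 18 mm above the bench). Origin: centre of its underside, 4 mm above the bench; x along its length. Place of the roller wheel: a central round pocket 58 mm across (the larger round one), 8 mm deep, floor 4 mm above the origin, with an outline of its part. The wheel lies flat in it.
- screw_insert: Fixed dark insert, 136 (x) x 69 (y) x 12 mm, one of four side by side, in any order, in a blue tray (rim 18 mm above the bench). Origin: centre of its underside, 4 mm above the bench; x along its length. Place of the clamp screw: a central round pocket 46 mm across (the smaller round one), 8 mm deep, floor 4 mm above the origin, with an outline of its part. The screw stands in it on its head.
There are look-alikes about, which are no part of the job. Leave any green or red look-alike of the screw_insert alone.

How it is judged (in metres and radians):
At the end, for the whole second after the job is handed in: Each blue part rests released in its own insert's pocket: within 14 mm of its centre, underside within 3.5 mm of the pocket floor, upright to 7 degrees, long parts along the pocket to 20 degrees; orange parts within 30 mm of their start (horizontal distance between strip and strip_insert below 0.014 m and z of strip in the frame of strip_insert between 0.001 and 0.0075 m and angle between each of strip, transducer, wheel, screw's own z axis and vertical below 0.12 rad and linear speed of each of strip, transducer, wheel, screw below 0.02 m/s and angular speed of each of strip, transducer, wheel, screw below 0.2 rad/s and contact force between each of strip, transducer, wheel, screw and the fingers below 0.1 N and angle between the x axis of strip and the x axis of strip_insert, either way round below 0.35 rad and horizontal distance between transducer and transducer_insert below 0.014 m and z of transducer in the frame of transducer_insert between 0.001 and 0.0075 m and angle between the x axis of transducer and the x axis of transducer_insert, either way round below 0.35 rad and horizontal distance between wheel and wheel_insert below 0.014 m and z of wheel in the frame of wheel_insert between 0.001 and 0.0075 m and horizontal distance between screw and screw_insert below 0.014 m and z of screw in the frame of screw_insert between 0.001 and 0.0075 m and distance of each of big_strip, big_screw from where it was at the start of the episode below 0.03 m); the robot touches nothing.
It fails at once if an orange-marked part of the 150 mm jig is moved by more than 30 mm (distance of any of big_strip, big_screw from where it was at the start of the episode above 0.03 m).
It fails at once if a blue-marked part is dropped or thrown: it moves faster than 0.7 m/s (a fall of some 25 mm) with the fingers off it ((linear speed of strip above 0.7 m/s and contact force between strip and the fingers below 0.05 N) or (linear speed of transducer above 0.7 m/s and contact force between transducer and the fingers below 0.05 N) or (linear speed of wheel above 0.7 m/s and contact force between wheel and the fingers below 0.05 N) or (linear speed of screw above 0.7 m/s and contact force between screw and the fingers below 0.05 N)).
It also fails if it takes over 115 s, if anything falls off the work surface, if the arm or the gripper's body presses on something with over 40 N, if the wrist force passes 120 N, or if a joint passes its speed limit or range.

## Working session

There is one attempt and no reset: what is moved stays moved. The work goes in short steps, Python scripts to look and compute and a shell command to move; the robot and the scene stay as the last step left them, time stands still between calls to the robot, and variables do not carry over. Pictures are saved under pics/ and viewed, about 12 in all and at most 16, crops included, and the job is handed in when it is done.

```bash
ls; mkdir -p pics
cat > h.py <<'E'
import numpy as np,cv2
from rig import state,snapshot,calibration
def cam(n):
    c=calibration(n); f=192/np.tan(np.radians(c["vertical_fov"])/2); return f,c["cx"],c["cy"],np.array(c["camera_from_world"])
def world(c,u,v,d):
    f,cx,cy,T=c; p=np.array([(u-cx)*d/f,(v-cy)*d/f,d,np.ones_like(d)]); 
    return np.tensordot(np.linalg.inv(T),p,1)[:3]
def cloud(n):
    c=cam(n); im,d=snapshot(n); v,u=np.mgrid[:384,:512].astype(float)
    return im,d,world(c,u,v,d.astype(float)),c
E
python3 - <<'E'
from h import *
for n in("top","scene"):
    im,d,W,c=cloud(n); cv2.imwrite(f"pics/{n}1.png",cv2.resize(im,(800,600),interpolation=cv2.INTER_CUBIC)); np.savez(f"{n}1.npz",im=im,d=d,W=W)
    print(n,c,(d==0).mean())
s=state();print({k:np.round(v,3).tolist() for k,v in s.items()})
E
```

```text
pics
top (np.float64(375.1759530839555), 259.0243994719431, 196.35658578769088, array([[ 9.27317086e-03, -9.99798183e-01, -1.78213580e-02,
         4.12527682e-01],
       [-9.90459449e-01, -6.73312843e-03, -1.37639911e-01,
         5.34462262e+02],
       [ 1.37492139e-01,  1.89276908e-02, -9.90321995e-01,
         1.00402102e+03],
       [ 0.00000000e+00,  0.00000000e+00,  0.00000000e+00,
         1.00000000e+00]])) 0.004069010416666667
scene (np.float64(457.73341416556764), 249.24857980669302, 187.65572725298085, array([[-4.47882903e-02,  9.98987842e-01, -4.15951110e-03,
         5.26430443e+01],
       [ 5.74167298e-01,  2.23342950e-02, -8.18433316e-01,
        -2.74292039e+02],
       [-8.17512032e-01, -3.90444842e-02, -5.74586465e-01,
         1.49677238e+03],
       [ 0.00000000e+00,  0.00000000e+00,  0.00000000e+00,
         1.00000000e+00]])) 0.0038350423177083335
{'clock': 0.1, 'joints': [-0.92, 0.359, 0.011, -0.0, -1.224, -0.288], 'joint_vel': [0.0, -0.001, 0.0, 0.0, 0.001, 0.0], 'tau': [-0.0, -58.477, 29.411, 6.955, -0.003, 0.0], 'eef_pos': [239.386, -630.679, 241.48], 'tcp_rot': [[0.935, -0.001, -0.355], [0.355, 0.001, 0.935], [-0.0, -1.0, 0.001]], 'ft_force': [-0.541, -0.25, 0.514], 'ft_torque': [0.047, -0.003, -0.005], 'finger_gap': 85.306}
```

View pics/top1.png

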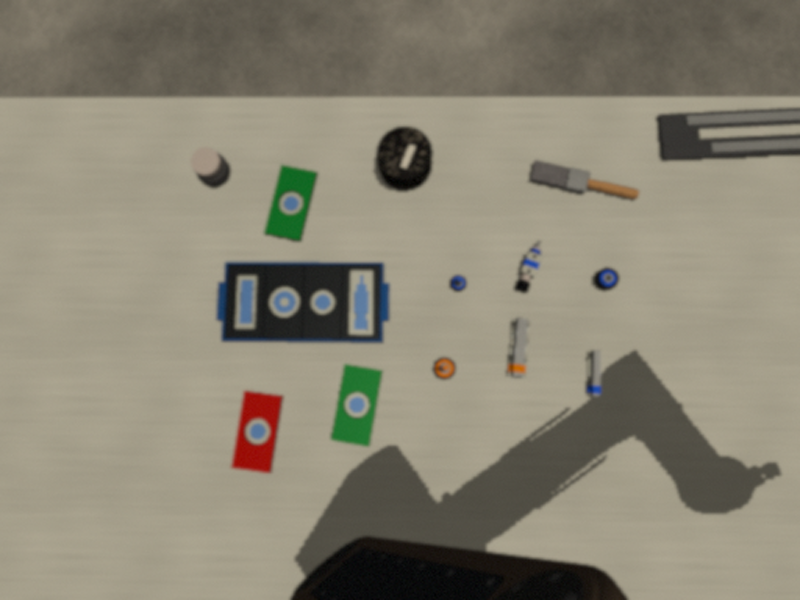

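View pics/scene1.png

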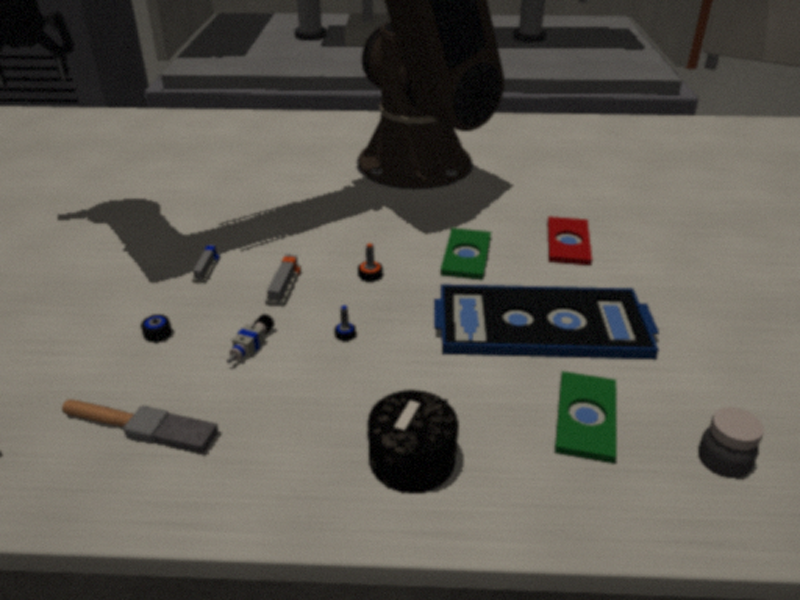

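Top view (800x600 px): the blue parts are the strip (595,372), transducer (528,268), wheel (606,279) and screw (458,283). The orange look-alikes, left alone, are the strip (517,347) and screw (444,369). Tray inserts from left to right: strip (246,302), wheel with the larger round pocket (284,302), screw with the smaller round pocket (322,302), transducer (362,302). The green and red inserts outside the tray are decoys.

```bash
cat > seg.py <<'E'
from h import *
def segs(im,W,d,zmin=6,box=(330,900,-520,420),amin=10):
    X,Y,Z=W; m=((Z>zmin)&(Z<80)&(d>0)&(X>box[0])&(X<box[1])&(Y>box[2])&(Y<box[3])).astype(np.uint8)
    n,l,st,ce=cv2.connectedComponentsWithStats(m)
    for i in range(1,n):
        if st[i,4]<amin: continue
        k=l==i; P=np.array([X[k],Y[k]]).T; r=cv2.minAreaRect(P.astype(np.float32))
        print(i,"px",ce[i].round(1),"n",st[i,4],"mean",P.mean(0).round(1),"rect",np.round(r[0],1),np.round(r[1],1),round(r[2],1),"z",np.percentile(Z[k],[5,50,95]).round(1),"bgr",im[k].mean(0).round())
E
python3 - <<'E'
from seg import *
for n in("top","scene"):
    print(n);q=np.load(f"{n}1.npz");segs(q['im'],q['W'],q['d'])
    im,W=q['im'].astype(int),q['W']
    # pocket light prints inside the tray
    b,g,r=im[...,0],im[...,1],im[...,2]
    X,Y,Z=W
    m=(((b+g+r)>330)&(Y>60)&(Y<420)&(X>400)&(X<680)&(b>g-5)&(b>r+12)).astype(np.uint8)
    N,l,st,ce=cv2.connectedComponentsWithStats(m)
    for i in range(1,N):
        if st[i,4]>20: 
            k=l==i;print("light",ce[i].round(1),st[i],X[k].mean().round(1),Y[k].mean().round(1),Z[k].mean().round(1))
E
```

```text
top
1 px [430.7  88.8] n 434 mean [ 859.9 -495.5] rect [ 860.4 -496.5] [79.3 47.1] 1.1 z [ 8.3 12.4 15.5] bgr [50. 54. 55.]
2 px [259.  100.9] n 1178 mean [803.1   6.9] rect [809.8   6.3] [100.1  99.9] 50.0 z [20.9 62.7 66. ] bgr [38. 44. 48.]
8 px [134.8 106.4] n 456 mean [790.3 362.3] rect [795. 366.] [56.8 55.4] 0.3 z [13.3 56.4 61.5] bgr [ 95. 107. 117.]
9 px [368.8 115.3] n 747 mean [ 776.7 -310.8] rect [ 774.7 -328. ] [200.3  43.3] 77.7 z [10.6 18.  21.8] bgr [ 82.  98. 111.]
11 px [186.  129.6] n 899 mean [734.1 220.7] rect [735.7 221.2] [ 71.2 137.1] 78.3 z [ 7.6 11.  14.2] bgr [ 44. 106.  34.]
33 px [338.9 171.4] n 268 mean [ 609.1 -220.2] rect [ 616.  -222.9] [26.4 99.1] 69.8 z [14.6 23.9 28.6] bgr [108. 104. 104.]
38 px [194.  193.1] n 5113 mean [545.9 190.7] rect [546.7 190.9] [145.4 314.8] 0.4 z [ 7.  14.5 18.6] bgr [72. 68. 63.]
40 px [388.4 178.3] n 176 mean [ 590.6 -359. ] rect [ 591.6 -360.9] [38.5 38.8] 20.9 z [11.3 22.2 25.9] bgr [96. 69. 60.]
41 px [293.3 180.8] n 84 mean [581.8 -91.6] rect [583.4 -92.7] [26.1 28.3] 89.2 z [ 8.8 15.  49.1] bgr [107.  76.  67.]
49 
[... 1835 characters left out ...]
n [ 599.4 -356. ] rect [ 593.9 -357.9] [40.1 40.4] 68.3 z [ 7.7 21.3 24.4] bgr [44. 28. 26.]
14 px [160.1 215.3] n 444 mean [ 618.8 -217.2] rect [ 617.9 -220.6] [29.3 98.9] 69.6 z [ 8.7 22.2 27.4] bgr [65. 58. 59.]
15 px [375.9 265.8] n 1646 mean [743.1 222.6] rect [736.8 223.5] [ 69.2 138.5] 78.3 z [ 8.8 11.5 13.3] bgr [34. 74. 28.]
16 px [263.9 280.9] n 3146 mean [830.4   9.9] rect [813.5  10.3] [100.9 102.3] 77.4 z [13.5 62.5 64.9] bgr [16. 18. 20.]
17 px [ 95.6 271.3] n 1543 mean [ 785.7 -306. ] rect [ 778.  -325.5] [200.9  43.6] 77.9 z [ 8.8 17.6 21. ] bgr [58. 66. 77.]
22 px [468.1 282.1] n 1391 mean [809.7 364.7] rect [800.7 370. ] [57.9 57.8] 15.0 z [10.6 46.7 60.4] bgr [61. 66. 72.]
```

```bash
python3 -m inch '[[[0,0,0,0.095],[0,0,0,0.095],[0,0,0,0.095],[0,0,0,0.085],[0.015,0,0.035,0],[0.015,0,0.035,0],[0.015,0,0.035,0],[0.015,0,0.035,0]]]' 0.03 40
python3 -m inch '[[[0.018,0.005,0.033,0],[0.018,0.005,0.033,0],[0.018,0.005,0.033,0],[0.018,0.005,0.033,0],[0.018,0.005,0.02,0],[0.01,0.005,0.01,0],[0,0,0,0],[0,0,0,0]]]'
python3 - <<'E'
from h import *
s=state();p=np.array(s['eef_pos']);print(s['clock'],p,np.round(s['tcp_rot'],3).tolist(),s['finger_gap'])
im,d,W,c=cloud("scene");X,Y,Z=W
k=(d>0)&(abs(X-p[0])<60)&(abs(Y-p[1])<60)&(Z>60)&(Z<330)
print("lowest",np.percentile(Z[k],[0,1,3,10]).round(1),p[2])
im,d,W,c=cloud("wrist");cv2.imwrite("pics/w1.png",im);np.savez("w1.npz",im=im,d=d,W=W)
E
```

```text
clock: 0.77
eef_pos: [300.2, -491.4, 234.4]
tcp_rot: [[0.999, -0.008, 0.036], [-0.036, 0.01, 0.999], [-0.008, -1.0, 0.009]]
ft_force: [0.5, 0.2, 0.1]
finger_gap: 30.0
clock: 1.43
eef_pos: [409.7, -317.9, 203.1]
tcp_rot: [[0.999, -0.008, 0.031], [-0.031, 0.012, 0.999], [-0.009, -1.0, 0.011]]
ft_force: [0.4, -0.3, -0.0]
finger_gap: 30.1
1.4333 [ 409.71549948 -317.91009227  203.11316836] [[0.999, -0.008, 0.031], [-0.031, 0.012, 0.999], [-0.009, -1.0, 0.011]] 30.062806088932444
lowest [191.8 197.8 203.9 223.1] 203.11316835834072
```

View pics/w1.png

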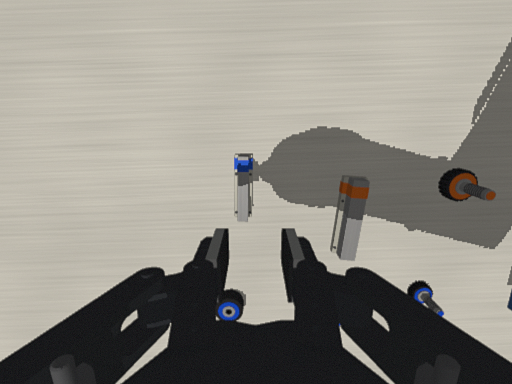

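The wrist view shows the blue-banded strip at (243,187), and the larger orange strip at (350,215) and orange screw at (465,187). The blue wheel is at (229,310). The blue strip is my target. Fingertips measure 11 mm ahead of the TCP, as stated.

Run:
```python
from seg import *
q=np.load("w1.npz");segs(q['im'],q['W'],q['d'],amin=40)
X,Y,Z=q['W'];k=(Z>20)&(Z<29)&(abs(X-421)<60)&(abs(Y+331)<25)
P=np.array([X[k],Y[k]]).T;r=cv2.minAreaRect(P.astype(np.float32));print(r,P.mean(0))
w,v=np.linalg.eigh(np.cov(P.T));print(np.degrees(np.arctan2(v[1,1],v[0,1])))
```

```text
1 px [242.6 185.8] n 1174 mean [ 420.3 -330.5] rect [ 422.9 -330.8] [22.  80.3] 87.0 z [ 6.7 22.9 24.6] bgr [127. 117. 113.]
2 px [464.1 186.1] n 1171 mean [427.1 -68.6] rect [428.8 -65.1] [38.4 39.8] 80.1 z [ 9.5 17.6 57. ] bgr [33. 44. 63.]
3 px [349.5 216.4] n 2126 mean [ 462.7 -200.9] rect [ 466.4 -199.8] [ 29.6 104.6] 81.3 z [ 8.7 26.9 28.6] bgr [ 87.  95. 104.]
4 px [425.2 296.5] n 502 mean [580.5 -91.5] rect [582.7 -88. ] [30.9 25.7] 63.0 z [ 8.2 15.2 49.8] bgr [80. 57. 50.]
5 px [229.7 306.5] n 652 mean [ 588.1 -355.5] rect [ 590.8 -356.5] [38.  36.5] 83.4 z [ 9.6 21.7 23.4] bgr [87. 54. 42.]
((422.34381103515625, -330.80426025390625), (12.854864120483398, 78.88565826416016), 87.11595153808594) [ 420.79319616 -330.99226724]
176.93221259961595
```

```bash
python3 -m inch '[[[0.004,0.02,-0.004,0.01],[0.004,0.025,-0.004,0.01],[0.004,0.025,-0.004,0],[0,0.025,-0.002,0],[0,0.02,0,0],[0,0.01,0,0],[0,0,0,0],[0,0,0,0]]]'
python3 -c "
from h import *
print(np.round(state()['tcp_rot'],4).tolist())"
```

```text
clock: 2.2
eef_pos: [416.6, -341.5, 76.1]
tcp_rot: [[0.998, -0.003, 0.065], [-0.065, 0.008, 0.998], [-0.004, -1.0, 0.008]]
ft_force: [-0.6, 0.3, 0.6]
finger_gap: 29.9
[[0.9979, -0.0032, 0.0651], [-0.0651, 0.0082, 0.9978], [-0.0037, -1.0, 0.008]]
```

```bash
python3 -m inch '[[[0.002,0,0.003,0],[0.002,0,0.003,0],[0.001,0.01,0.002,0],[0,0.01,0.001,0],[0,0.008,0,0],[0,0,0,0],[0,0,0,0],[0,0,0,0]]]'
```

```text
clock: 2.87
eef_pos: [424.2, -333.6, 49.1]
tcp_rot: [[0.998, 0.002, 0.066], [-0.066, 0.006, 0.998], [0.002, -1.0, 0.006]]
ft_force: [0.5, -0.3, -0.0]
finger_gap: 29.8
```

```bash
python3 -m inch '[[[-0.001,0.007,0.002,0],[0,0.007,0.001,0],[0,0.006,0,0],[0,0.004,0,0],[0,0.002,0,0],[0,0,0,0],[0,0,0,0],[0,0,0,0]]]'
```

```text
clock: 3.53
eef_pos: [423.4, -330.0, 20.1]
tcp_rot: [[0.998, 0.002, 0.066], [-0.066, 0.006, 0.998], [0.002, -1.0, 0.006]]
ft_force: [0.0, 0.4, -0.5]
finger_gap: 29.7
```

```bash
python3 -m inch '[[[0,-0.002,0,0],[0,-0.001,0,0],[0,0,0,0],[0,0,0,0],[0,0,0,0],[0,0,0,0],[0,0,0,0],[0,0,0,0]]]'
python3 -m inch '[[[0,0,0,0],[0,0,0,0],[0,0,0,0],[0,0,0,0],[0,0,0,0],[0,0,0,0],[0,0,0,0],[0,0,0,0]]]' 0 60
python3 -m inch '[[[0,-0.005,0,0],[0,-0.015,0,0],[0,-0.02,0,0],[0,-0.02,0,0],[0,-0.02,0,0],[0,-0.01,0,0],[0,0,0,0],[0,0,0,0]]]'
```

```text
clock: 4.2
eef_pos: [424.2, -330.5, 24.8]
tcp_rot: [[0.998, 0.005, 0.066], [-0.066, 0.005, 0.998], [0.004, -1.0, 0.005]]
ft_force: [-0.4, 0.4, -0.6]
finger_gap: 30.3
clock: 4.87
eef_pos: [424.3, -330.6, 25.0]
tcp_rot: [[0.998, 0.005, 0.066], [-0.066, 0.005, 0.998], [0.004, -1.0, 0.005]]
ft_force: [0.4, 0.8, 1.3]
finger_gap: 10.9
clock: 5.53
eef_pos: [420.4, -329.4, 117.2]
tcp_rot: [[0.998, -0.003, 0.067], [-0.067, 0.009, 0.998], [-0.003, -1.0, 0.009]]
ft_force: [-0.8, -0.1, -3.3]
finger_gap: 10.6
```

```bash
python3 -m inch '[[[0.004,0,0.015,-0.022],[0.006,0,0.03,-0.022],[0.008,0,0.038,-0.02],[0.008,0,0.038,0],[0.008,0,0.038,0],[0.008,0,0.038,0],[0.008,0,0.038,0],[0.008,0,0.038,0]]]'
python3 -m inch '[[[0.008,0,0.038,0],[0.008,0,0.038,0],[0.008,0,0.038,0],[0.008,0,0.038,0],[0.008,0,0.03,0],[0.004,0,0.015,0],[0,0,0,0],[0,0,0,0]]]'
```

```text
clock: 6.2
eef_pos: [478.0, -52.3, 111.2]
tcp_rot: [[1.0, -0.015, 0.014], [-0.014, 0.009, 1.0], [-0.015, -1.0, 0.009]]
ft_force: [1.3, -0.9, -2.0]
finger_gap: 10.6
clock: 6.87
eef_pos: [521.1, 160.5, 103.2]
tcp_rot: [[1.0, -0.025, 0.006], [-0.006, 0.005, 1.0], [-0.025, -1.0, 0.004]]
ft_force: [-0.5, -1.0, -2.1]
finger_gap: 10.6
```

```bash
python3 -m inch '[[[0.004,0,0.02,0],[0.005,0,0.027,0],[0.005,0,0.027,0],[0.005,0,0.027,0],[0.004,0,0.02,0],[0.003,0,0.01,0],[0,0,0,0],[0,0,0,0]]]'
python3 - <<'E'
from h import *
print(np.round(state()['tcp_rot'],3).tolist(),state()['eef_pos'])
im,d,W,c=cloud("wrist");cv2.imwrite("pics/w2.png",im);np.savez("w2.npz",im=im,d=d,W=W)
E
```

```text
clock: 7.53
eef_pos: [544.6, 284.3, 96.0]
tcp_rot: [[0.999, -0.037, 0.017], [-0.017, -0.003, 1.0], [-0.037, -0.999, -0.004]]
ft_force: [-0.8, -0.5, -1.9]
finger_gap: 10.7
[[0.999, -0.037, 0.017], [-0.017, -0.003, 1.0], [-0.037, -0.999, -0.004]] [544.64106157 284.34175042  95.96333108]
```

View pics/w2.png

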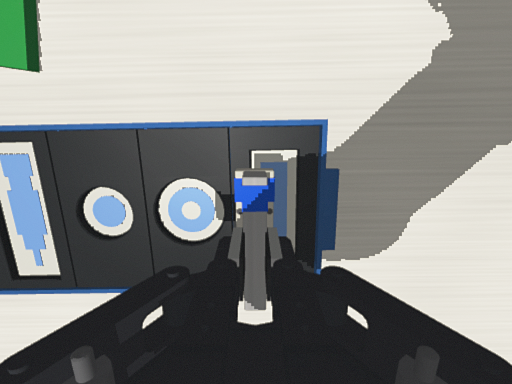

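Wrist view: the strip is held level above the strip pocket (outline visible at (275,200)). To its left are the larger round wheel pocket (191,210), the smaller round screw pocket (108,213) and the transducer pocket (30,210).

Run:
```python
from h import *
q=np.load("w2.npz");im=q['im'].astype(int);X,Y,Z=q['W'];d=q['d']
b,g,r=im[...,0],im[...,1],im[...,2]
# pocket = floor level points, inside tray
m=((Z>4)&(Z<11.5)&(d>0)&(X>485)&(X<610)&(Y>45)&(Y<330)&(b+g+r>330)).astype(np.uint8)
N,l,st,ce=cv2.connectedComponentsWithStats(m)
for i in range(1,N):
    if st[i,4]>100:
        k=l==i;P=np.array([X[k],Y[k]]).T.astype(np.float32);print(ce[i].round(),st[i,4],"bbox",P.min(0),P.max(0),"rect",cv2.minAreaRect(P),"circ",cv2.minEnclosingCircle(P),Z[k].mean())
for z0 in(16.,):
  k=(Z>13)&(d>0)&(Z<22)&(X>450)&(X<490);print(X[k].min() if k.any() else None, Y[k].max() if k.any() else 0)
```

```text
[ 26. 211.] 5403 bbox [488.70175  66.77648] [608.9082  106.16062] rect ((548.8380737304688, 86.40379333496094), (39.10830307006836, 120.2391357421875), 89.71895599365234) circ ((548.9053955078125, 87.16252136230469), 62.1669921875) 8.18227409861236
[282. 180.] 1259 bbox [498.57135 281.8372 ] [584.5817  318.69492] rect ((541.5624389648438, 300.20379638671875), (36.839725494384766, 85.97490692138672), 89.89607238769531) circ ((541.5977172851562, 300.6453552246094), 46.25293731689453) 7.916080279813459
[191. 209.] 3181 bbox [520.5288  201.20935] [576.7263  257.22632] rect ((548.5523071289062, 229.3492889404297), (56.54812240600586, 55.06045913696289), 25.959911346435547) circ ((548.6675415039062, 229.3712615966797), 28.57352638244629) 8.204747568803214
[108. 211.] 1851 bbox [526.9819 137.0789] [571.2715  178.96242] rect ((548.901123046875, 157.8433380126953), (44.20616149902344, 41.21066665649414), 20.86780548095703) circ ((549.0009155273438, 157.9433135986328), 22.388620376586914) 8.144462386724843
474.8930008181615 340.4421913676226
```

```bash
python3 -m inch '[[[0.003,0,0.005,0.006],[0.003,0.005,0.005,0.006],[0.002,0.01,0.003,0.005],[0.001,0.01,0.001,0],[0,0.01,0,0],[0,0,0,0],[0,0,0,0],[0,0,0,0]]]'
```

```text
clock: 8.25
eef_pos: [552.2, 293.5, 55.2]
tcp_rot: [[0.998, -0.041, 0.04], [-0.041, -0.006, 0.999], [-0.04, -0.999, -0.007]]
ft_force: [0.4, -0.2, -1.8]
finger_gap: 10.8
```

```bash
python3 -m inch '[[[-0.001,0.003,0.002,-0.02],[0,0.004,0.002,-0.01],[0,0.004,0.001,0],[0,0.002,0,0],[0,0.001,0,0],[0,0,0,0],[0,0,0,0],[0,0,0,0]]]'
```

```text
clock: 8.92
eef_pos: [550.9, 299.7, 40.9]
tcp_rot: [[0.999, -0.039, 0.006], [-0.006, -0.004, 1.0], [-0.039, -0.999, -0.005]]
ft_force: [0.2, 0.7, -2.9]
finger_gap: 10.9
```

```bash
python3 -m inch '[[[0,0.002,0,0],[0,0.002,0,0],[0,0.001,0,0],[0,0,0,0],[0,0,0,0],[0,0,0,0],[0,0,0,0],[0,0,0,0]]]'
```

```text
clock: 9.58
eef_pos: [551.0, 299.6, 35.9]
tcp_rot: [[0.999, -0.039, 0.006], [-0.007, -0.004, 1.0], [-0.039, -0.999, -0.004]]
ft_force: [0.5, 0.1, -1.9]
finger_gap: 10.9
```

```bash
python3 -m inch '[[[0,0.001,0,0],[0,0.0005,0,0],[0,0,0,0],[0,0,0,0],[0,0,0,0],[0,0,0,0],[0,0,0,0],[0,0,0,0]]]'
```

```text
clock: 10.25
eef_pos: [551.1, 299.7, 34.7]
tcp_rot: [[0.999, -0.038, 0.006], [-0.006, -0.004, 1.0], [-0.038, -0.999, -0.004]]
ft_force: [-0.9, 0.7, -2.7]
finger_gap: 10.7
```

```bash
python3 -m inch '[[[0,0,0,0],[0,0,0,0],[0,0,0,0],[0,0,0,0],[0,-0.002,0,0],[0,-0.006,0,0],[0,-0.01,0,0],[0,-0.02,0,0]]]' 0.03
python3 -m inch '[[[0,-0.025,0,0],[0,-0.02,0,0],[0,-0.01,-0.01,0],[0,0,-0.02,0],[0,0,-0.038,0],[0,0,-0.038,0],[0,0,-0.038,0],[0,0,-0.038,0]]]' 0.04
python3 -m inch '[[[0.002,0,-0.038,0],[0.002,0,-0.038,0],[0.002,0,-0.038,0],[0.002,0,-0.035,0],[0,0,-0.02,0],[0,0,0,0],[0,0,0,0],[0,0,0,0]]]'
python3 - <<'E'
from seg import *
print(np.round(state()['tcp_rot'],3).tolist())
im,d,W,c=cloud("top");X,Y,Z=W;k=(Z>27)&(Z<45)&(abs(X-548)<60)&(abs(Y-300)<30)&(d>0)
P=np.array([X[k],Y[k]]).T;print(cv2.minAreaRect(P.astype(np.float32)),np.median(Z[k]))
cv2.imwrite("pics/t2.png",cv2.resize(im[150:240,120:420],None,fx=2.6,fy=2.6,interpolation=cv2.INTER_CUBIC))
im,d,W,c=cloud("wrist");cv2.imwrite("pics/w3.png",im);segs(im,W,d,amin=100)
E
```

```text
clock: 10.92
eef_pos: [551.5, 298.9, 72.0]
tcp_rot: [[0.999, -0.042, 0.006], [-0.007, -0.007, 1.0], [-0.041, -0.999, -0.007]]
ft_force: [0.5, -0.3, 0.5]
finger_gap: 29.8
clock: 11.58
eef_pos: [554.1, 114.1, 137.9]
tcp_rot: [[0.999, -0.032, -0.003], [0.003, -0.001, 1.0], [-0.032, -0.999, -0.001]]
ft_force: [1.0, -0.4, 0.2]
finger_gap: 40.1
clock: 12.25
eef_pos: [550.7, -79.3, 135.3]
tcp_rot: [[0.999, -0.039, 0.009], [-0.009, -0.0, 1.0], [-0.039, -0.999, -0.001]]
ft_force: [0.5, 0.5, 0.3]
finger_gap: 39.9
[[0.999, -0.039, 0.009], [-0.009, -0.0, 1.0], [-0.039, -0.999, -0.001]]
((0.0, 0.0), (0.0, 0.0), 0.0) nan
1 px [447.3  29.9] n 5168 mean [408.1  86. ] rect [405.6  86.6] [71.3 51.4] 81.1 z [ 9.8 11.6 12.8] bgr [ 66. 136.  48.]
2 px [271.1  58.3] n 1818 mean [431.9 -64.2] rect [429.4 -63.6] [39.8 39.6] 0.5 z [13.9 17.3 57.5] bgr [ 65. 103. 152.]
3 px [122.5 100.9] n 4869 mean [ 464.6 -191.9] rect [ 467.3 -193.7] [ 26.6 104.4] 84.4 z [ 8.8 26.9 28.6] bgr [116. 129. 145.]
4 px [445.3 188.8] n 19520 mean [547.8 105.7] rect [548.4 110.7] [147.4 146.4] 90.0 z [ 7.4 15.1 17.8] bgr [70. 62. 54.]
5 px [120.  247.3] n 1934 mean [ 601.  -211.9] rect [ 609.  -216.5] [27.1 82.3] 69.9 z [10.8 24.3 26.5] bgr [113.  99.  94.]
6 px [244.8 228.4] n 763 mean [581.5 -88.4] rect [584.1 -88.8] [29.5 28.4] 83.9 z [ 9.4 14.6 50.3] bgr [110.  70.  56.]
7 px [  2.2 238.2] n 112 mean [ 595.8 -338.8] rect [ 595.7 -339.3] [ 5.1 24.4] 82.7 z [ 6.3  9.1 12.6] bgr [23. 23. 23.]
8 px [502.7 329.6] n 596 mean [710.2 198.5] rect [706.  203.8] [17.8 66. ] 77.7 z [ 6.6 11.1 12.4] bgr [ 53. 108.  38.]
  return _methods._mean(a, axis=axis, dtype=dtype,
  ret = ret.dtype.type(ret / rcount)
```

View pics/t2.png

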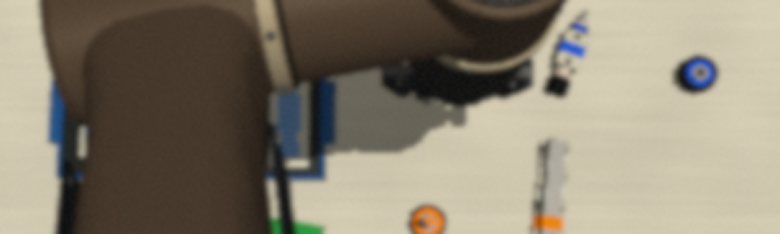

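The arm hides the tray in that crop, so I'll check the strip from the scene camera. The blue screw is nearly under the gripper, at wrist (245,228), so I'll take it next.

Run:
```python
from h import *
for n in("wrist","scene"):
    im,d,W,c=cloud(n);X,Y,Z=W
    k=(Z>30)&(Z<54)&(d>0)&(abs(X-583)<15)&(abs(Y+90)<15);P=np.array([X[k],Y[k]]).T
    print(n,k.sum(),P.min(0) if k.any() else 0,P.max(0) if k.any() else 0,np.median(P,0),Z[k].max())
    k=(Z>27)&(Z<45)&(abs(X-548)<60)&(abs(Y-300)<30)&(d>0);P=np.array([X[k],Y[k]]).T
    if k.sum()>20: print("strip",cv2.minAreaRect(P.astype(np.float32)),np.percentile(Z[k],[5,50,95]))
cv2.imwrite("pics/s2.png",im)
```

```text
wrist 202 [579.41636392 -94.01554538] [589.99553192 -83.28960798] [582.35726108 -88.36663179] 51.84656359189589
scene 49 [580.43807391 -94.74951553] [594.57875596 -85.31321546] [588.13110598 -89.5725471 ] 52.34485776700194
strip ((549.4295043945312, 297.544189453125), (13.492627143859863, 84.01825714111328), 89.1127700805664) [27.77159225 31.35013031 33.35558805]
```

```bash
python3 -m inch '[[[0.008,0,-0.003,-0.004],[0.012,0.01,-0.003,-0.004],[0.01,0.015,-0.002,0],[0.005,0.015,0,0],[0.002,0.01,0,0],[0,0.005,0,0],[0,0,0,0],[0,0,0,0]]]' 0.035
```

```text
clock: 13.12
eef_pos: [593.0, -80.7, 78.0]
tcp_rot: [[0.999, -0.034, -0.014], [0.014, -0.001, 1.0], [-0.034, -0.999, -0.0]]
ft_force: [-0.1, -0.4, 1.2]
finger_gap: 35.0
```

```bash
python3 -m inch '[[[-0.003,0,-0.003,0.007],[-0.003,0,-0.003,0.004],[-0.001,0.003,-0.001,0],[0,0.006,0,0],[0,0.004,0,0],[0,0,0,0],[0,0,0,0],[0,0,0,0]]]'
```

```text
clock: 13.78
eef_pos: [585.3, -88.4, 67.2]
tcp_rot: [[1.0, -0.029, -0.003], [0.003, -0.0, 1.0], [-0.029, -1.0, -0.0]]
ft_force: [-0.3, 0.5, 0.3]
finger_gap: 35.2
```

```bash
python3 -m inch '[[[0,0.007,0,0],[0,0.009,0,0],[0,0.007,0,0],[0,0.004,0,0],[0,0.001,0,0],[0,0,0,0],[0,0,0,0],[0,0,0,0]]]'
python3 -m inch '[[[0,0,0,0],[0,0,0,0],[0,0,0,0],[0,0,0,0],[0,0,0,0],[0,0,0,0],[0,0,0,0],[0,0,0,0]]]' 0 40
```

```text
clock: 14.45
eef_pos: [584.1, -88.4, 35.1]
tcp_rot: [[1.0, -0.031, -0.003], [0.003, -0.001, 1.0], [-0.031, -1.0, -0.001]]
ft_force: [0.4, -0.3, 0.0]
finger_gap: 35.3
clock: 15.12
eef_pos: [584.9, -88.2, 36.4]
tcp_rot: [[1.0, -0.029, -0.003], [0.003, -0.0, 1.0], [-0.029, -1.0, -0.0]]
ft_force: [0.2, 0.0, -0.5]
finger_gap: 8.3
```

```bash
python3 -m inch '[[[0,-0.006,0,0],[0,-0.014,0,0],[0,-0.016,0.006,0],[-0.003,-0.008,0.015,0],[-0.004,0,0.025,0],[-0.004,0,0.03,0],[-0.004,0,0.03,0],[-0.004,0,0.03,0]]]'
python3 -m inch '[[[-0.004,0,0.03,0],[-0.004,0,0.025,0],[-0.004,0,0.018,0],[-0.002,0,0.01,0],[0,0,0.004,0],[0,0,0,0],[0,0,0,0],[0,0,0,0]]]'
```

```text
clock: 15.78
eef_pos: [566.9, 47.1, 85.6]
tcp_rot: [[1.0, -0.029, 0.005], [-0.005, -0.0, 1.0], [-0.029, -1.0, -0.0]]
ft_force: [0.7, 0.1, -0.5]
finger_gap: 8.6
clock: 16.45
eef_pos: [552.9, 143.1, 89.8]
tcp_rot: [[1.0, -0.025, -0.001], [0.001, 0.002, 1.0], [-0.025, -1.0, 0.002]]
ft_force: [0.2, -0.1, -0.7]
finger_gap: 8.5
```

```bash
python3 -m inch '[[[-0.001,0,0.004,0],[-0.001,0.003,0.005,0],[-0.001,0.008,0.003,0],[0,0.008,0.001,0],[0,0.004,0,0],[0,0.002,0,0],[0,0,0,0],[0,0,0,0]]]'
```

```text
clock: 17.12
eef_pos: [548.7, 153.5, 60.8]
tcp_rot: [[1.0, -0.027, 0.004], [-0.004, 0.0, 1.0], [-0.027, -1.0, -0.0]]
ft_force: [0.0, 1.2, -1.0]
finger_gap: 8.2
```

```bash
python3 -m inch '[[[0,0.003,0.002,0],[0,0.004,0.002,0],[0,0.003,0,0],[0,0.002,0,0],[0,0.001,0,0],[0,0,0,0],[0,0,0,0],[0,0,0,0]]]'
```

```text
clock: 17.78
eef_pos: [548.7, 158.1, 46.8]
tcp_rot: [[1.0, -0.027, 0.004], [-0.004, 0.0, 1.0], [-0.027, -1.0, 0.0]]
ft_force: [0.4, 0.2, -1.3]
finger_gap: 8.1
```

```bash
python3 -m inch '[[[0,0.001,0,0],[0,0.0007,0,0],[0,0,0,0],[0,0,0,0],[0,0,0,0],[0,0,0,0],[0,0,0,0],[0,0,0,0]]]'
python3 -m inch '[[[0,0,0,0],[0,0,0,0],[0,0,0,0],[0,0,0,0],[0,0,0,0],[0,-0.003,0,0],[0,-0.006,0,0],[0,-0.01,0,0]]]' 0.03
python3 -m inch '[[[0,-0.016,0,0],[0,-0.02,0,0],[0,-0.02,0,0],[0,-0.01,-0.01,0],[0,0,-0.02,0],[0,0,-0.03,0],[0,0,-0.03,0],[0,0,-0.03,0]]]' 0.055
python3 - <<'E'
from h import *
im,d,W,c=cloud("wrist");cv2.imwrite("pics/w4.png",im);np.savez("w4.npz",W=W,d=d,im=im)
X,Y,Z=W
for n,(y,a,b) in dict(shank=(158,35,60),head=(158,18,27),strip=(299,27,45)).items():
    k=(Z>a)&(Z<b)&(abs(X-548)<60)&(abs(Y-y)<28)&(d>0);P=np.array([X[k],Y[k]]).T
    if k.sum()>20: print(n,cv2.minAreaRect(P.astype(np.float32)),np.percentile(Z[k],[5,50,95]))
E
```

```text
clock: 18.45
eef_pos: [549.0, 158.1, 45.5]
tcp_rot: [[1.0, -0.026, 0.004], [-0.004, 0.001, 1.0], [-0.026, -1.0, 0.001]]
ft_force: [0.6, 0.3, 0.2]
finger_gap: 8.4
clock: 19.12
eef_pos: [548.5, 157.5, 64.1]
tcp_rot: [[1.0, -0.029, 0.005], [-0.005, -0.001, 1.0], [-0.029, -1.0, -0.001]]
ft_force: [0.1, 0.1, -0.5]
finger_gap: 30.2
clock: 19.78
eef_pos: [552.8, 37.8, 142.8]
tcp_rot: [[1.0, -0.019, -0.004], [0.004, 0.003, 1.0], [-0.019, -1.0, 0.003]]
ft_force: [0.7, -0.1, 0.2]
finger_gap: 55.3
shank ((549.3770751953125, 157.42440795898438), (10.573902130126953, 10.90755844116211), 35.59592056274414) [37.04355039 53.12245738 58.93748749]
head ((549.2439575195312, 157.02220153808594), (28.159469604492188, 29.815444946289062), 63.3180046081543) [19.10618025 21.92303356 24.53269325]
```

View pics/w4.png

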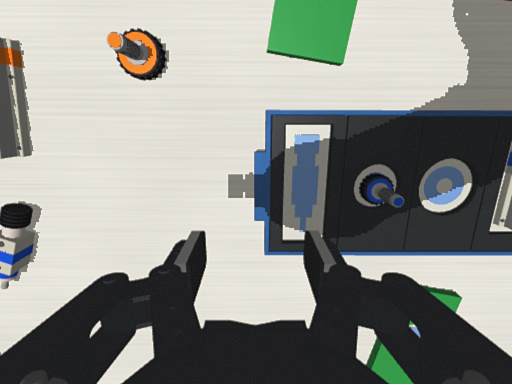

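Wrist view: the screw stands upright in the smaller round pocket at (380,190), measured at (549.3,157.2) with its top at z 58. The transducer is at (15,240). I'll get that next.

```bash
python3 -m inch '[[[0.008,0,-0.033,0],[0.008,0,-0.038,0],[0.008,0,-0.038,0],[0.008,0,-0.038,0],[0.008,0,-0.038,0],[0.008,0,-0.03,0],[0.003,0,-0.015,0],[0,0,0,0]]]' 0.055
python3 -m inch '[[[0,0,0,0.1],[0,0,0,0.1],[0,0,0,0.1],[0,0,0,0.04],[0,0,0,0],[0,0,0,0],[0,0,0,0],[0,0,0,0]]]'
python3 - <<'E'
from h import *
s=state();print(np.round(s['tcp_rot'],3).tolist())
def band(im,d,W,n):
    b,g,r=[im[...,i].astype(int) for i in range(3)];X,Y,Z=W
    k=(Z>3)&(Z<35)&(d>0)&(abs(X-617)<70)&(abs(Y+222)<40)
    kb=k&(b>r+50)&(b>90);kt=k&(Z>22)
    for q in(k,kb,kt):
        P=np.array([X[q],Y[q]]).T;print(n,q.sum(),cv2.minAreaRect(P.astype(np.float32)),Z[q].max())
for n in("wrist","scene"):
    im,d,W,c=cloud(n);band(im,d,W,n)
    if n=="wrist":cv2.imwrite("pics/w5.png",im)
E
```

```text
clock: 20.5
eef_pos: [602.8, -212.5, 147.1]
tcp_rot: [[1.0, -0.014, -0.002], [0.002, 0.003, 1.0], [-0.014, -1.0, 0.003]]
ft_force: [0.7, 0.3, -0.1]
finger_gap: 54.8
clock: 21.17
eef_pos: [599.7, -214.4, 149.6]
tcp_rot: [[0.938, -0.014, 0.347], [-0.347, 0.004, 0.938], [-0.014, -1.0, -0.001]]
ft_force: [0.2, -0.2, 1.5]
finger_gap: 55.0
[[0.938, -0.014, 0.347], [-0.347, 0.004, 0.938], [-0.014, -1.0, -0.001]]
wrist 2011 ((617.5704956054688, -219.4999237060547), (26.08717155456543, 99.35004425048828), 69.06620025634766) 27.71515148584305
wrist 399 ((629.7206420898438, -223.93243408203125), (25.934024810791016, 36.26231384277344), 70.05348205566406) 27.612463520827276
wrist 1349 ((610.2356567382812, -216.69407653808594), (26.08717155456543, 82.9916000366211), 69.06620025634766) 27.71515148584305
scene 470 ((623.9862060546875, -224.06985473632812), (119.6611328125, 75.6207504272461), 2.5349206924438477) 28.94493433185903
scene 45 ((627.19189453125, -226.70458984375), (24.55738067626953, 33.40363693237305), 55.5355224609375) 28.526894480993178
scene 222 ((611.1796875, -218.71266174316406), (28.99074363708496, 83.41630554199219), 69.63172912597656) 28.94493433185903
```

View pics/w5.png

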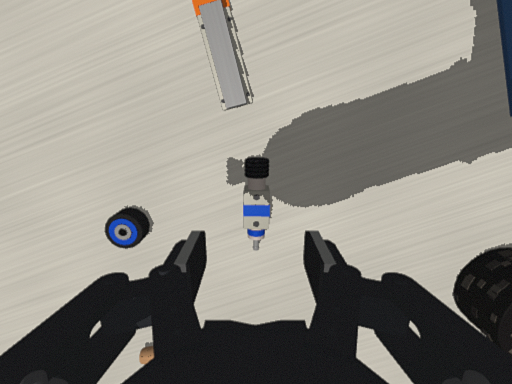

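The blue-banded transducer is at (257,205), aligned with the jaws. The orange strip is at (222,50), clear of the approach.

```bash
python3 -m inch '[[[0.005,0.01,0,0],[0.006,0.02,0,0],[0.004,0.02,0,0],[0.002,0.02,0,0],[0,0.01,0,0],[0,0.005,0,0],[0,0,0,0],[0,0,0,0]]]'
```

```text
clock: 21.93
eef_pos: [617.1, -220.5, 58.7]
tcp_rot: [[0.939, -0.013, 0.344], [-0.344, 0.003, 0.939], [-0.013, -1.0, -0.001]]
ft_force: [-0.2, -0.4, 1.0]
finger_gap: 55.2
```

```bash
python3 -c "
from h import *
s=state();R=np.array(s['tcp_rot']);print(R.T@(np.array([617.3,-220.5,24])-s['eef_pos']),R[:,0])"
```

```text
[ 0.64581616 34.6901416   0.17045481] [ 0.93895045 -0.34380797 -0.01296674]
```

```bash
python3 -m inch '[[[0,0.007,0,0],[0,0.008,0,0],[0,0.007,0,0],[0,0.004,0,0],[0,0.002,0,0],[0,0,0,0],[0,0,0,0],[0,0,0,0]]]'
python3 -m inch '[[[0,0,0,0],[0,0,0,0],[0,0,0,0],[0,0,0,0],[0,0,0,0],[0,0,0,0],[0,0,0,0],[0,0,0,0]]]' 0 50
```

```text
clock: 22.6
eef_pos: [618.5, -220.5, 31.2]
tcp_rot: [[0.939, -0.008, 0.343], [-0.343, 0.002, 0.939], [-0.008, -1.0, -0.0]]
ft_force: [0.4, 0.7, -0.4]
finger_gap: 55.1
clock: 23.27
eef_pos: [619.0, -220.5, 32.2]
tcp_rot: [[0.939, -0.006, 0.343], [-0.343, 0.002, 0.939], [-0.007, -1.0, 0.0]]
ft_force: [-0.5, -0.2, 0.5]
finger_gap: 24.0
```

The grip is shallow (fingertips at z about 21, block top 26), so I'll open, go down 7 mm and grip again.

```bash
python3 -m inch '[[[0,0,0,0],[0,0,0,0],[0,0,0,0],[-0.001,0.003,0,0],[0,0.003,0,0],[0,0.003,0,0],[0,0,0,0],[0,0,0,0]]]' 0.04
python3 -m inch '[[[0,0,0,0],[0,0,0,0],[0,0,0,0],[0,0,0,0],[0,0,0,0],[0,0,0,0],[0,0,0,0],[0,0,0,0]]]' 0 50
python3 -m inch '[[[0,-0.006,0,0],[0,-0.012,0,0],[0,-0.016,0,0],[0,-0.016,0,0],[0,-0.01,0,0],[0,-0.004,0,-0.09],[0,0,0,-0.1],[0,0,0,-0.1]]]'
python3 -m inch '[[[-0.004,0,0.015,-0.06],[-0.008,0,0.03,0],[-0.01,0,0.036,0],[-0.01,0,0.036,0],[-0.01,0,0.036,0],[-0.01,0,0.036,0],[-0.008,0,0.03,0],[-0.004,0,0.015,0]]]'
```

```text
clock: 23.93
eef_pos: [618.1, -220.2, 22.4]
tcp_rot: [[0.939, -0.006, 0.343], [-0.343, 0.002, 0.939], [-0.006, -1.0, 0.0]]
ft_force: [0.3, 0.1, -0.4]
finger_gap: 40.0
clock: 24.6
eef_pos: [618.2, -220.2, 22.4]
tcp_rot: [[0.939, -0.006, 0.343], [-0.343, 0.002, 0.939], [-0.006, -1.0, 0.0]]
ft_force: [0.1, -0.0, -0.6]
finger_gap: 24.8
clock: 25.27
eef_pos: [618.4, -220.5, 94.8]
tcp_rot: [[0.999, -0.005, 0.053], [-0.053, 0.002, 0.999], [-0.005, -1.0, 0.002]]
ft_force: [-0.5, 1.0, -1.6]
finger_gap: 25.0
clock: 25.93
eef_pos: [551.6, 17.0, 102.1]
tcp_rot: [[1.0, 0.004, -0.01], [0.01, 0.002, 1.0], [0.004, -1.0, 0.002]]
ft_force: [-1.2, -0.3, -0.5]
finger_gap: 25.0
```

```bash
python3 -m inch '[[[0,0,0.012,0],[0,0,0.016,0],[0,0,0.016,0],[-0.001,0,0.012,0],[0,0.005,0.005,0],[0,0.01,0,0],[0,0.005,0,0],[0,0,0,0]]]'
```

```text
clock: 26.6
eef_pos: [549.1, 85.8, 86.2]
tcp_rot: [[1.0, 0.01, -0.017], [0.017, 0.006, 1.0], [0.01, -1.0, 0.006]]
ft_force: [-0.3, -0.9, -0.7]
finger_gap: 24.5
```

```bash
python3 -m inch '[[[0,0.006,0,0.01],[0,0.01,0,0],[0,0.012,0,0],[0,0.008,0,0],[0,0.004,0,0],[0,0.002,0,0],[0,0,0,0],[0,0,0,0]]]'
```

```text
clock: 27.27
eef_pos: [548.5, 81.6, 37.8]
tcp_rot: [[1.0, 0.006, -0.0], [0.0, 0.003, 1.0], [0.006, -1.0, 0.003]]
ft_force: [0.6, -0.3, -2.6]
finger_gap: 24.9
```

```bash
python3 -m inch '[[[0,0,0.002,0],[0,0,0.002,0],[0,0.002,0.001,0],[0,0.002,0,0],[0,0.001,0,0],[0,0,0,0],[0,0,0,0],[0,0,0,0]]]'
```

```text
clock: 27.93
eef_pos: [549.8, 88.1, 34.3]
tcp_rot: [[1.0, 0.009, -0.001], [0.001, 0.005, 1.0], [0.009, -1.0, 0.005]]
ft_force: [0.8, 0.4, -0.8]
finger_gap: 24.7
```

```bash
python3 -m inch '[[[0,0.001,-0.001,0],[0,0.001,0,0],[0,0.001,0,0],[0,0,0,0],[0,0,0,0],[0,0,0,0],[0,0,0,0],[0,0,0,0]]]'
```

```text
clock: 28.6
eef_pos: [549.9, 86.8, 31.0]
tcp_rot: [[1.0, 0.009, -0.001], [0.001, 0.005, 1.0], [0.009, -1.0, 0.005]]
ft_force: [-0.2, 0.3, -0.7]
finger_gap: 24.2
```

```bash
python3 -m inch '[[[0,0,0,0],[0,0,0,0],[0,0,0,0],[0,0,0,0],[0,0,0,0],[0,-0.003,0,0],[0,-0.006,0,0],[0,-0.012,0,0]]]' 0.04
python3 -m inch '[[[0,-0.02,0,0],[0,-0.025,0,0],[0,-0.025,-0.008,0],[0,-0.01,-0.02,0],[0.003,0,-0.033,0],[0.004,0,-0.038,0],[0.004,0,-0.038,0],[0.004,0,-0.038,0]]]' 0.065
python3 -m inch '[[[0.004,0,-0.038,0],[0.004,0,-0.038,0],[0.004,0,-0.038,0],[0.004,0,-0.038,0],[0.004,0,-0.03,0],[0,0,-0.015,0],[0,0,0,0],[0,0,0,0]]]'
python3 - <<'E'
from h import *
for n in("wrist","scene","top"):
    im,d,W,c=cloud(n);X,Y,Z=W
    cv2.imwrite(f"pics/{n}6.png",im)
    for nm,(x,y,a,b) in dict(wheel=(592,-359,5,30),wtop=(592,-359,18,30),trans=(548,86.5,21,45)).items():
        k=(Z>a)&(Z<b)&(abs(X-x)<62)&(abs(Y-y)<32)&(d>0);P=np.array([X[k],Y[k]]).T
        if k.sum()>20: print(n,nm,k.sum(),cv2.minAreaRect(P.astype(np.float32)),np.percentile(Z[k],[5,50,95]))
E
```

```text
clock: 29.27
eef_pos: [548.9, 86.3, 51.7]
tcp_rot: [[1.0, 0.007, -0.001], [0.001, 0.004, 1.0], [0.007, -1.0, 0.004]]
ft_force: [0.9, 0.1, 0.6]
finger_gap: 39.8
clock: 29.93
eef_pos: [567.0, -88.2, 144.4]
tcp_rot: [[1.0, 0.018, -0.013], [0.013, 0.006, 1.0], [0.018, -1.0, 0.005]]
ft_force: [0.3, 0.0, 0.1]
finger_gap: 65.0
clock: 30.6
eef_pos: [589.0, -303.0, 149.3]
tcp_rot: [[1.0, 0.023, -0.007], [0.007, 0.004, 1.0], [0.023, -1.0, 0.004]]
ft_force: [0.1, 0.8, -1.0]
finger_gap: 65.1
wrist wheel 1323 ((592.9085083007812, -357.2438049316406), (38.90272903442383, 39.07752227783203), 16.342275619506836) [11.93209795 21.78981194 23.38630156]
wrist wtop 1200 ((593.1153564453125, -357.2621154785156), (38.77631759643555, 38.99958038330078), 14.659770011901855) [20.24081326 21.91184108 23.42173557]
scene wheel 262 ((594.80859375, -358.0830993652344), (39.61976623535156, 38.49296569824219), 8.51135540008545) [ 7.46587013 21.38875236 24.06668804]
scene wtop 176 ((594.8363037109375, -358.2681579589844), (39.61976623535156, 38.11875915527344), 8.51135540008545) [18.68139702 22.60177474 24.17729112]
scene trans 290 ((550.0764770507812, 85.03640747070312), (100.78575134277344, 25.7197208404541), 0.09356926381587982) [23.09467468 31.83141914 35.38703849]
top wheel 171 ((571.7105102539062, -366.1848449707031), (76.86290740966797, 43.60136413574219), 8.421091079711914) [ 7.19246764 22.33996333 25.81090022]
top wtop 144 ((589.1421508789062, -358.79803466796875), (37.48946762084961, 34.02790451049805), 58.851871490478516) [19.35139877 22.89250814 25.83612513]
top trans 267 ((537.2872924804688, 78.6629638671875), (47.26696014404297, 114.69331359863281), 73.76586151123047) [22.51683717 31.19343159 36.48008973]
```

```bash
python3 -m inch '[[[0,0,-0.01,0],[0.001,0.01,-0.014,0],[0.001,0.016,-0.013,0],[0,0.018,-0.01,0],[0,0.016,-0.005,0],[0,0.01,-0.001,0],[0,0.004,0,0],[0,0,0,0]]]'
```

```text
clock: 31.42
eef_pos: [594.9, -355.5, 67.5]
tcp_rot: [[1.0, 0.023, -0.016], [0.016, 0.005, 1.0], [0.023, -1.0, 0.005]]
ft_force: [-0.3, 0.2, -0.3]
finger_gap: 64.7
```

```bash
python3 -m inch '[[[-0.001,0.006,-0.001,0],[-0.001,0.009,-0.001,0],[0,0.009,0,0],[0,0.008,0,0],[0,0.006,0,0],[0,0.003,0,0],[0,0,0,0],[0,0,0,0]]]'
```

```text
clock: 32.08
eef_pos: [594.8, -356.8, 23.3]
tcp_rot: [[1.0, 0.025, -0.018], [0.018, 0.004, 1.0], [0.025, -1.0, 0.004]]
ft_force: [0.5, -0.2, 0.2]
finger_gap: 64.9
```

```bash
python3 -m inch '[[[-0.001,0.001,0,0],[0,0.001,0,0],[0,0,0,0],[0,0,0,0],[0,0,0,0],[0,0,0,0],[0,0,0,0],[0,0,0,0]]]'
python3 -m inch '[[[0,0,0,0],[0,0,0,0],[0,0,0,0],[0,0,0,0],[0,0,0,0],[0,0,0,0],[0,0,0,0],[0,0,0,0]]]' 0 40
python3 -m inch '[[[0,-0.005,0,0],[0,-0.012,0,0],[0,-0.018,0,0],[0,-0.02,0,0],[0,-0.02,0,0],[0,-0.012,0.01,0],[0,-0.004,0.02,0],[-0.003,0,0.03,0]]]'
```

```text
clock: 32.75
eef_pos: [595.0, -357.1, 23.3]
tcp_rot: [[0.999, 0.028, -0.019], [0.019, 0.003, 1.0], [0.028, -1.0, 0.003]]
ft_force: [-0.5, 0.4, -0.1]
finger_gap: 64.9
clock: 33.42
eef_pos: [595.2, -357.2, 23.8]
tcp_rot: [[0.999, 0.028, -0.019], [0.019, 0.003, 1.0], [0.028, -1.0, 0.002]]
ft_force: [0.0, 0.2, 0.1]
finger_gap: 37.6
clock: 34.08
eef_pos: [587.6, -299.7, 122.2]
tcp_rot: [[1.0, 0.027, -0.014], [0.014, 0.002, 1.0], [0.027, -1.0, 0.002]]
ft_force: [0.8, 0.9, -0.2]
finger_gap: 37.5
```

```bash
python3 -m inch '[[[-0.002,0,0.036,0],[-0.002,0,0.038,0],[-0.002,0,0.038,0],[-0.002,0,0.038,0],[-0.002,0,0.038,0],[-0.002,0,0.038,0],[-0.002,0,0.038,0],[-0.002,0,0.038,0]]]'
python3 -m inch '[[[-0.002,0,0.038,0],[-0.002,0,0.038,0],[-0.002,0,0.033,0],[-0.002,0,0.03,0],[-0.002,0,0.02,0],[0,0,0.01,0],[0,0,0,0],[0,0,0,0]]]'
```

```text
clock: 34.75
eef_pos: [564.8, 15.4, 130.0]
tcp_rot: [[0.999, 0.036, -0.008], [0.008, 0.004, 1.0], [0.036, -0.999, 0.003]]
ft_force: [1.4, -0.2, -0.0]
finger_gap: 37.7
clock: 35.42
eef_pos: [548.0, 203.3, 137.2]
tcp_rot: [[0.999, 0.043, -0.019], [0.018, 0.009, 1.0], [0.043, -0.999, 0.009]]
ft_force: [-0.6, -0.1, -0.3]
finger_gap: 37.9
```

```bash
python3 -m inch '[[[0,0,0.006,0.006],[0,0.006,0.008,0],[-0.001,0.014,0.006,0],[-0.001,0.016,0.002,0],[0,0.016,0,0],[0,0.01,0,0],[0,0.004,0,0],[0,0,0,0]]]'
```

```text
clock: 36.08
eef_pos: [550.0, 223.0, 68.8]
tcp_rot: [[0.999, 0.044, -0.003], [0.002, 0.01, 1.0], [0.044, -0.999, 0.01]]
ft_force: [0.7, 1.0, -0.4]
finger_gap: 37.8
```

```bash
python3 -m inch '[[[-0.001,0.002,0.002,0],[0,0.005,0.002,0],[0,0.006,0.001,0],[0,0.006,0,0],[0,0.004,0,0],[0,0.002,0,0],[0,0,0,0],[0,0,0,0]]]'
```

```text
clock: 36.75
eef_pos: [551.6, 229.1, 43.3]
tcp_rot: [[0.999, 0.047, -0.002], [0.001, 0.012, 1.0], [0.047, -0.999, 0.012]]
ft_force: [-0.5, -0.1, -0.4]
finger_gap: 38.1
```

```bash
python3 -m inch '[[[-0.001,0.003,0,0],[0,0.003,0,0],[0,0.002,0,0],[0,0.001,0,0],[0,0,0,0],[0,0,0,0],[0,0,0,0],[0,0,0,0]]]'
```

```text
clock: 37.42
eef_pos: [551.3, 229.4, 34.0]
tcp_rot: [[0.999, 0.048, -0.002], [0.001, 0.013, 1.0], [0.048, -0.999, 0.012]]
ft_force: [0.3, 0.1, -0.8]
finger_gap: 37.6
```

```bash
python3 -m inch '[[[0,0.001,0,0],[0,0.0005,0,0],[0,0,0,0],[0,0,0,0],[0,0,0,0],[0,0,0,0],[0,0,0,0],[0,0,0,0]]]'
python3 -m inch '[[[0,0,0,0],[0,0,0,0],[0,0,0,0],[0,0,0,0],[0,0,0,0],[0,-0.003,0,0],[0,-0.006,0,0],[0,-0.012,0,0]]]' 0.054
python3 -m inch '[[[0,-0.02,0,0],[0,-0.025,0,0],[0,-0.03,0,0],[0,-0.03,0,0],[0,-0.02,-0.02,0],[0,0,-0.035,0],[0,0,-0.038,0],[0,0,-0.038,0]]]'
python3 -m inch '[[[0,0,-0.038,0],[0,0,-0.038,0],[0,0,-0.038,0],[0,0,-0.038,0],[0,0,-0.038,0],[0,0,-0.02,0],[0,0,0,0],[0,0,0,0]]]'
python3 - <<'E'
from seg import *
for n in("scene","top"):
    im,d,W,c=cloud(n);X,Y,Z=W
    cv2.imwrite(f"pics/{n}7.png",cv2.resize(im,(800,600),interpolation=cv2.INTER_CUBIC))
    for nm,(x,y,a,b,h) in dict(strip=(548,299,27,45,25),wheel=(548,228.5,24,45,30),shank=(548,157.5,35,70,25),head=(548,157.5,18.5,27,25),trans=(548,86.5,21,45,28),bigstrip=(465,-199,6,40,35),bigscrew=(428,-66,6,70,30)).items():
        k=(Z>a)&(Z<b)&(abs(X-x)<62)&(abs(Y-y)<h)&(d>0);P=np.array([X[k],Y[k]]).T
        if k.sum()>10: r=cv2.minAreaRect(P.astype(np.float32));print(n,nm,k.sum(),np.round(r[0],1),np.round(r[1],1),round(r[2],1),np.percentile(Z[k],[5,50,95]).round(1))
E
```

```text
clock: 38.08
eef_pos: [551.6, 229.6, 32.7]
tcp_rot: [[0.999, 0.048, -0.002], [0.001, 0.013, 1.0], [0.048, -0.999, 0.013]]
ft_force: [-0.8, 1.1, -0.3]
finger_gap: 37.7
clock: 38.75
eef_pos: [549.5, 228.5, 52.7]
tcp_rot: [[0.999, 0.045, -0.002], [0.001, 0.011, 1.0], [0.045, -0.999, 0.011]]
ft_force: [-0.2, 0.1, 0.4]
finger_gap: 54.0
clock: 39.42
eef_pos: [545.8, 98.5, 190.2]
tcp_rot: [[0.998, 0.054, -0.011], [0.011, 0.014, 1.0], [0.054, -0.998, 0.013]]
ft_force: [1.1, -1.2, 0.2]
finger_gap: 54.5
clock: 40.08
eef_pos: [545.8, -127.1, 194.6]
tcp_rot: [[0.998, 0.063, -0.008], [0.008, 0.016, 1.0], [0.063, -0.998, 0.015]]
ft_force: [0.6, 0.4, -0.5]
finger_gap: 54.0
scene strip 145 [549.5 297.5] [81.3 15.2] 0.1 [28.7 31.5 33.5]
scene wheel 176 [550.4 228.5] [39.3 39.8] 49.3 [25.7 29.7 31.8]
scene shank 50 [551.2 157.1] [10.7 11.5] 9.8 [37.2 48.2 59. ]
scene head 77 [534.8 169.1] [29.3 68.3] 53.3 [19.1 22.  25.4]
scene trans 291 [550.2  85.1] [26. 99.] 90.0 [22.9 31.8 35.3]
scene bigstrip 408 [ 468.7 -197.5] [ 29.6 108.5] 83.7 [ 8.4 25.5 29.7]
scene bigscrew 219 [432.  -64.8] [37.  38.2] 5.9 [ 8.4 18.3 54.4]
top strip 132 [547.5 295.3] [77.5 14.1] 0.0 [27.9 31.2 34.3]
top bigstrip 406 [ 465.3 -200.3] [ 30.8 103.2] 83.8 [ 8.4 27.  30.9]
top bigscrew 157 [427.8 -67. ] [38.9 39.1] 59.1 [12.8 17.6 57.5]
```

View pics/scene7.png

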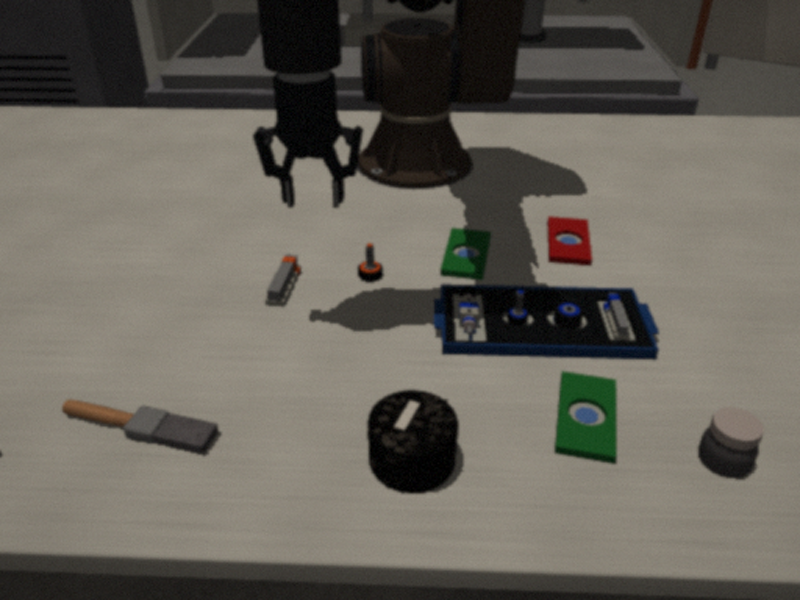

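View pics/top7.png

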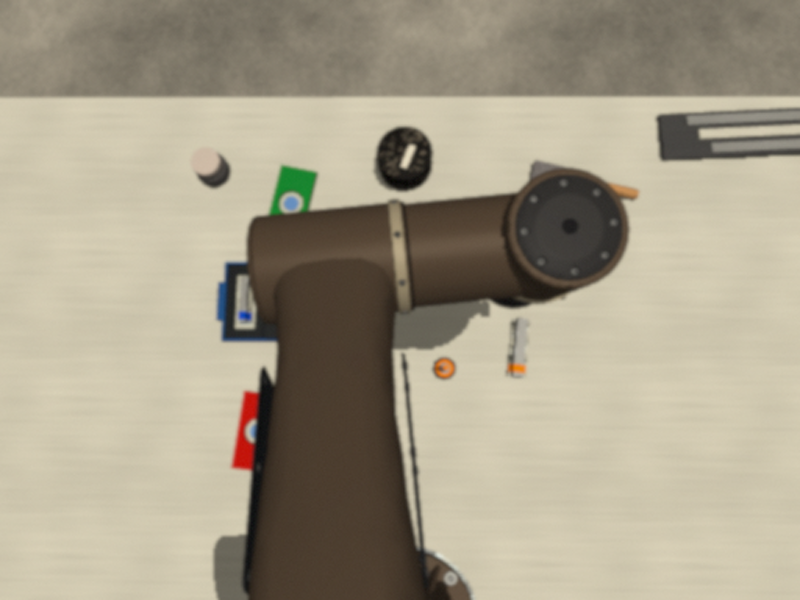

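The scene view shows all four blue parts seated: transducer (468,315), screw (518,310), wheel (567,315) and strip (617,315). The orange parts have not moved and the gripper is clear, so I'm handing in.

```bash
python3 -c "
from rig import *
print(job_done(),state()['clock'],state()['ft_force'])"
```

```text
the job is handed in; nothing more can be done
the job is handed in; nothing more can be done
```

All four blue parts are in their own tray pockets, set down and released, and I handed the job in at about 40 s of the 115 s allowed. No verdict was given.

| Part | Measured centre (x, y), mm | Pocket centre (x, y), mm | Top, mm above bench (seated would be) |
|---|---|---|---|
| Strip, nose up | 549.5, 297.5 | 548.2, 299.4 | about 32 (32) |
| Wheel, flat | 550.4, 228.5 | 548.2, 228.6 | about 30 (30) |
| Screw, on its head | 551.2, 157.1 | 548.2, 157.6 | about 58 (58) |
| Transducer, on its block | 550.2, 85.1 | 548.2, 86.5 | about 34 (34) |

- **Seating:** by the scene camera every part is within about 3 mm of its pocket centre, against 14 mm allowed. The long parts lie along their pockets to within about 1°.
- **Orange parts:** both read within about 1 mm of their starting positions in the same camera. The gripper was clear of everything when I handed in.
- **Transducer grip:** the first grip was too shallow, so I opened, went lower and gripped again before lifting.
- **Checks that failed or disagreed:**
  - In the last top view the arm hid three of the four pockets, so the final check of the wheel, screw and transducer rests on the scene camera (the screw's seating also on an earlier wrist view).
  - The cameras disagree by 2 to 4 mm, partly from calibration. The top camera put the strip at y 295.3.
  - The final check of the screw's head mixed in neighbouring points, so I judged it from its shank.
  - The state reading after hand-in was refused.

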